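Sort the closed wheel tins by weight

TASK

The three closed tins each hold a spare grinder wheel, some steel and some plastic, and they look alike. Lift each tin just clear of the bench to feel its weight, then stand the heavy ones (steel wheel) upright in the rectangular tray and the light ones (plastic wheel) upright in the round pan, flat on its floor. Set them down without dropping or tipping them, and leave the other things on the bench where they are.

Things in the scene. Friction and masses are not known exactly. Their poses are not given: they have to be found in the camera images.
- tin_a: One of three identical-looking closed square metal tins standing in a row, 56 x 56 mm, 64 mm high, straight sides; origin at the centre of its underside, z up, x and y square to its sides. Lid shut for good. With a steel wheel inside it weighs 0.45 to 0.63 kg in all, with a plastic one 0.14 to 0.20 kg; names tell nothing. One or two of the three are heavy. A 25 N grip on two sides holds it.
- tin_b: Another such tin, same size and same origin as tin_a; steel or plastic wheel inside, not known beforehand.
- tin_c: Another such tin, same size and same origin as tin_a; steel or plastic wheel inside, not known beforehand.
- square_tray: Rectangular open steel tray for the heavy tins, fixed to the bench, 170 mm along its x by 230 mm along its y, to one side of the tins (left or right, it changes). Origin at the centre of its underside on the bench, z up. Rim 20 mm high, walls 4 mm, flat floor 4 mm above the bench; it holds two tins side by side along its y.
- round_pan: Round open steel pan for the light tins, fixed to the bench on the other side of the tins from the tray, 224 mm across at the rim. Origin at the centre of its underside on the bench, z up. Rim 20 mm high, wall 4 mm, flat floor 4 mm above the bench and about 208 mm across; it holds two tins side by side.
- wrench: Bystander: open-ended spanner, 150 mm, lying on the near part of the bench. Origin mid-length on its underside.
- screwdriver: Bystander: screwdriver with wooden handle, 180 mm, lying beyond the tins. Origin mid-length on its underside.
- bearing: Bystander: flat steel ring, 52 mm across, 15 mm high, beyond the tins. Origin at the centre of its underside.
- file_block: Bystander: wooden sanding block 100 x 45 x 25 mm, near part of the bench. Origin at the centre of its underside.
- blade_blank: Bystander: flat dark steel knife blank about 200 mm long, 30 mm wide, 5 mm thick, near part of the bench. Origin on its underside, in the broad blade part.
- bar_end: Bystander: short upright brass cylinder, 32 mm across, 30 mm high, beyond the tins. Origin at the centre of its underside.
There are look-alikes about, which are no part of the job. Leave any red look-alike of the tin_a alone.

How it is judged:
By the outcome, as a careful person would: the job done as asked, in the order asked, and still so for the second after the job is handed in, with the robot touching nothing.
It also fails if it takes over 72 s, if anything falls off the work surface, if the arm or the gripper's body presses on something with over 40 N, if the wrist force passes 120 N, or if a joint passes its speed limit or range.

ROBOT

A 6-joint arm with a two-finger parallel gripper is mounted at the origin on the work surface. World frame = base frame: x ahead of the robot, y to its left, z up, the work surface at z = 0. Lengths are in m, angles in rad, forces in N, time in s.
With the tool pointing down it reaches from about 0.25 to 0.775 m from the base axis. Payload 4 kg.
Tool frame: the origin (TCP) lies at the very end of the fingers, on their centre line; the grasp point (between the pads) lies 19 mm behind it (arm.grip_point_offset is the distance from the TCP to the grasp point, in m); z points along the fingers, x is the direction in which the jaws open and shut, and the axes are right-handed (so a half turn about z gives the same grasp; the last joint's range is limited). The gripper opens to 94 mm and grips with 3 to 60 N. Pads are 16 mm wide; open, the fingers measure 119 mm over their backs; the gripper's body (75 mm by 177 mm) begins 78 mm behind the grasp point.
Start: joints at [-1.384, 0.087, 1.371, -0, 1.684, -0.103], TCP at [0.157, -0.527, 0.206] pointing down, gripper open.
Joint ranges: [-3.1, 3.1], [-0.76, 2.03], [0.27, 2.55], [-1.08, 4.22], [0.17, 2.65], [-2.57, 2.57]. Speed limits (rad/s): [2.79, 2.79, 3.14, 3.14, 3.14, 3.14].

INTERFACE

Orientations are given as a rotation vector (axis times angle).
In Python, from station import arm gives the robot as it stands.
- The arm moves only by the tool apply_moves, never from a script. Its argument "rows" is a list of rows, each a list of 3 entries, a list of its own where there are three numbers: the shift along the tool's x, y, z in mm, then the turn, a rotation vector about the tool's x, y, z in rad, then the closure in counts, from 0 (fully open) to 255 (shut). In form: [[[dx, dy, dz], [ax, ay, az], fingers], ...]. A call has exactly 5 rows; each row shifts and turns the commanded pose from where the row before left it, along the tool's axes as they then stand; what a row does not reach is not made up. A row lasts 1/8 s, in which the tool goes at most 62.5 mm and 10.7 degrees, less where a joint would pass 70% of its speed; a pose out of reach is approached as far as the arm can. A call with a gripper value outside its range is refused whole. The fingers move at their own pace and stop on an object; "force" is the grip in N (left out, the last holds). Time passes only in rows, so rows that do not move let the fingers close, or fill a call up. It gives the time, the measured TCP pose, the force and the opening at its end, in the units of the state.
- arm.observe(): the state, without advancing time (a new reading comes with each control period).
- arm.capture(name): name is "scene" or "top" or "wrist"; returns a dict with "pixels" (480x640x3 uint8, red, green, blue), "intrinsics" (3x3 intrinsics, pixels), "k1" (the pictures are not rectified: a ray, as slopes to the right and down, at radius r is drawn at 1 + k1 r^2 times it, then the intrinsics apply), "eye" and "attitude" of the camera in the world. Camera axes: x right, y up, looking along -z (the intrinsics and any distortion apply to the point x, -y, -z); pixel columns grow to the right and rows downward; lengths in m; the calibration is good to about 2 mm. A picture is of the moment at which its call begins. There is no depth.
- arm.job_done(): hands the job in, once; it reports no verdict.
The state is a dict: "t": time; "qpos": joint angles; "joint_velocities": joint speeds; "joint_torque": joint torques, N m; "position": TCP position; "tool_rot": TCP orientation; "ft_force": force on the tool from outside, world axes, zero at the start; "torque": the same for the moment, N m; "opening": opening from 0.0 (shut) to 1.0 (fully open).
Only numpy, scipy, OpenCV 4.12 (cv2) and the standard library are available. Lean on these libraries where they do the work, as an engineer would, in place of code of your own. Each camera call takes 0.05 s, during which the arm holds its last target.

## Working session

There is one attempt and no reset: what is moved stays moved. The work goes in short steps, Python scripts to look and compute and a tool call to move; the robot and the scene stay as the last step left them, time stands still between calls to the robot, and variables do not carry over. Pictures are saved under pics/ and viewed, and the job is handed in when it is done.

Besides the shell and the picture viewer there is one more tool, called after "Request:" in YAML: its name, and indented under it one key for each argument. apply_moves: Moves the arm, as the interface text tells. Its arguments: {"type":"object","properties":{"rows":{"type":"array"},"force":{"type":"number"}},"required":["rows"]}

```bash
mkdir -p pics; ls; python3 - <<'E'
from station import arm
import cv2,json
s=arm.observe(); print({k:(v if not hasattr(v,'tolist') else v.tolist()) for k,v in s.items()}); print(arm.grip_point_offset)
for n in ("scene","top","wrist"):
    c=arm.capture(n); cv2.imwrite(f"pics/{n}0.png",c["pixels"][:,:,::-1])
    print(n,c["intrinsics"],c["k1"],c["eye"],c["attitude"])
E
```

```text
pics
{'t': 0.0, 'qpos': [-1.3840916984218965, 0.08794912246511519, 1.3722545964042794, -6.835151862677011e-06, 1.6835833919339318, -0.10312983239909933], 'joint_velocities': [0.0006706647612207552, 0.00042844700317163276, -0.0006783904026065305, -0.0013447572972782008, -0.0010648166272685536, -8.046042944773944e-05], 'joint_torque': [0.0010680771083571017, -34.018192291259766, -30.242328643798828, 0.07182347355410457, 0.0329180178232491, -0.00015039508070913143], 'position': [0.1570618087133086, -0.5265257137054911, 0.2043072150462471], 'tool_rot': [-2.5177669006874535, 1.8764720793603233, 0.0025431495043133283], 'ft_force': [-0.43354510349000336, -0.06331006951711017, 0.17530356101152894], 'torque': [-0.032088981879942816, -0.03018010567384903, 0.037336660151265195], 'opening': 0.9991294352269469}
0.0188
scene [[453.66865426   0.         319.83634963]
 [  0.         453.66865426 240.24489494]
 [  0.           0.           1.        ]] -0.045587703368859096 [ 0.85693454 -0.2978043   0.74700449] [0.54611799 0.24339915 0.85572679]
top [[582.00438886   0.         313.4633442 ]
 [  0.         582.00438886 237.95701248]
 [  0.           0.           1.        ]] -0.010154677099612422 [ 0.29644387 -0.00708157  1.12065011] [ 0.15062407 -0.1574966  -1.56667613]
wrist [[357.89481613   0.         317.65596889]
 [  0.         357.89481613 235.91613593]
 [  0.           0.           1.        ]] -0.06209070628696722 [ 0.22827003 -0.50557114  0.38304016] [-0.22280259  0.16797857 -1.27218881]
```

View pics/top0.png

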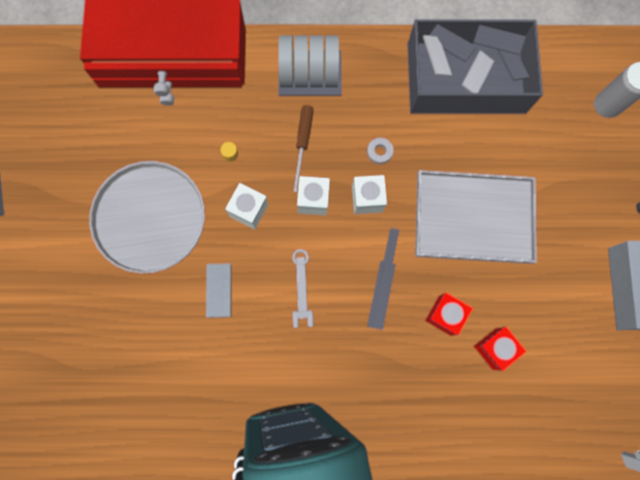

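View pics/scene0.png

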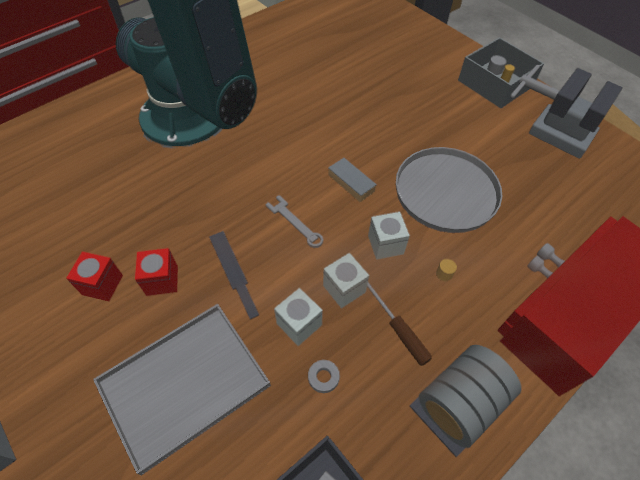

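```bash
cat > h.py <<'E'
import numpy as np, cv2
from scipy.spatial.transform import Rotation as R
def ray(c,px):
    K=c["intrinsics"]; d=np.array([c["k1"],0,0,0])
    # drawn = s*(1+k1 r^2): opencv forward model
    p=cv2.undistortPoints(np.array(px,float).reshape(-1,1,2),K,d).reshape(-1,2)
    v=np.c_[p[:,0],-p[:,1],-np.ones(len(p))]
    return R.from_rotvec(c["attitude"]).apply(v)
def onplane(c,px,z):
    v=ray(c,px); e=np.array(c["eye"]); return e+v*((z-e[2])/v[:,2])[:,None]
def proj(c,P):
    q=R.from_rotvec(c["attitude"]).inv().apply(np.atleast_2d(P)-np.array(c["eye"]))
    s=np.c_[q[:,0]/-q[:,2],-q[:,1]/-q[:,2]]; r2=(s**2).sum(1,keepdims=True); s=s*(1+c["k1"]*r2)
    K=c["intrinsics"]; return s*K[0,0]+K[:2,2]
E
python3 - <<'E'
import pickle
from station import arm
import cv2
cs={n:arm.capture(n) for n in ("scene","top")}
pickle.dump(cs,open("c0.pkl","wb"))
t=cs["top"]["pixels"][:,:,::-1]; s=cs["scene"]["pixels"][:,:,::-1]
cv2.imwrite("pics/tcrop.png",cv2.resize(t[140:240,215:405],None,fx=4,fy=4,interpolation=cv2.INTER_CUBIC))
cv2.imwrite("pics/scrop.png",cv2.resize(s[200:350,265:435],None,fx=4,fy=4,interpolation=cv2.INTER_CUBIC))
E
```

```text
(no output)
```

View pics/tcrop.png

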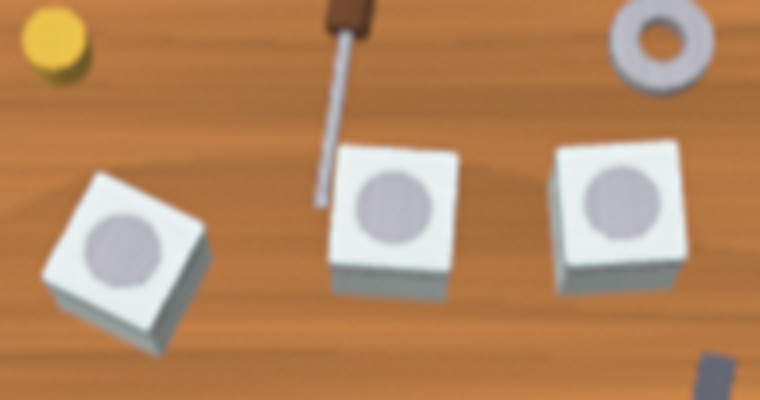

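View pics/scrop.png

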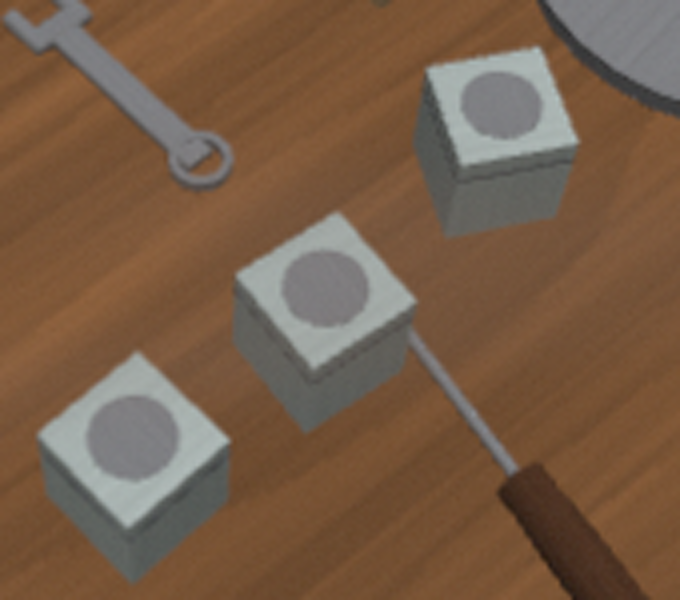

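```bash
python3 - <<'E'
import pickle,numpy as np,cv2
from h import *
cs=pickle.load(open("c0.pkl","rb")); t=cs["top"]; s=cs["scene"]
T={"L":[(98,172),(206,224),(150,333),(42,276)],"M":[(339,145),(459,153),(450,272),(329,264)],"R":[(556,148),(677,140),(687,260),(565,268)]}
S={"L":[(540,47),(579,145),(462,167),(427,68)],"M":[(338,212),(416,301),(315,368),(236,277)],"R":[(136,352),(229,441),(128,528),(38,437)]}
for k in T:
  for c,D,o in ((t,T,(215,140)),(s,S,(265,200))):
    px=[((a-1.5)/4+o[0],(b-1.5)/4+o[1]) for a,b in D[k]]
    P=onplane(c,px,.064)[:,:2]; ed=np.roll(P,-1,0)-P
    ang=[(np.degrees(np.arctan2(e[1],e[0]))+45)%90-45 for e in ed]
    print(k,P.mean(0).round(4),np.linalg.norm(ed,axis=1).round(4),np.round(ang,1))
tc=[(295,191),(304,147)]
print("sd tip",onplane(t,tc,.005).round(3))
print("pan",onplane(t,[(90,217),(204,217),(147,161),(147,272)],.02).round(3))
im=t["pixels"][:,:,::-1]
cv2.imwrite("pics/tray.png",cv2.resize(im[160:275,405:550],None,fx=5,fy=5,interpolation=cv2.INTER_CUBIC))
cv2.imwrite("pics/pan.png",cv2.resize(im[150:285,80:215],None,fx=4,fy=4,interpolation=cv2.INTER_CUBIC))
E
```

```text
L [0.5745 0.115 ] [0.0572 0.0582 0.0578 0.0563] [-26.4 -25.8 -28.2 -26.3]
L [0.5765 0.1139] [0.0568 0.0557 0.0564 0.0557] [-27.1 -26.9 -27.1 -26.5]
M [ 0.5952 -0.0116] [0.0569 0.0581 0.0567 0.0582] [-4.  -4.6 -3.9 -4.4]
M [ 0.5971 -0.0126] [0.0549 0.0548 0.0546 0.0562] [-4.1 -3.7 -2.6 -3.4]
R [ 0.5973 -0.1184] [0.0575 0.0587 0.0574 0.0586] [3.9 3.1 3.8 3.2]
R [ 0.5994 -0.1204] [0.0563 0.0553 0.0545 0.0554] [4.2 3.5 4.3 5.4]
sd tip [[0.613 0.024 0.005]
 [0.705 0.007 0.005]]
pan [[0.557 0.422 0.02 ]
 [0.557 0.2   0.02 ]
 [0.671 0.317 0.02 ]
 [0.449 0.305 0.02 ]]
```

View pics/tray.png

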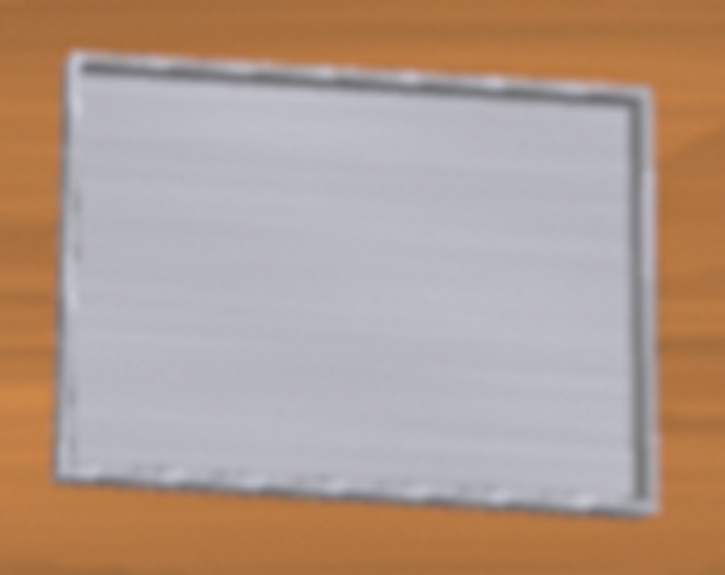

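View pics/pan.png

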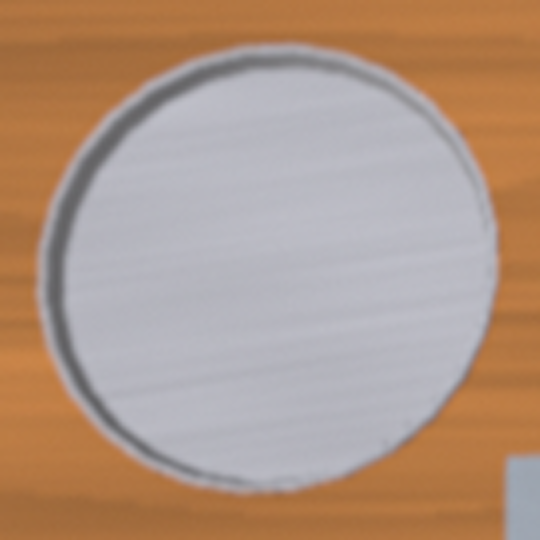

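```bash
cat >> h.py <<'E'
def state():
    from station import arm
    s=arm.observe(); r=R.from_rotvec(s["tool_rot"]).as_matrix()
    yaw=np.degrees(np.arctan2(r[1,0],r[0,0])); tilt=np.degrees(np.arccos(-r[2,2]))
    print("t%.2f"%s["t"],"p",np.round(s["position"],4),"yaw %.1f tilt %.2f"%(yaw,tilt),"F",np.round(s["ft_force"],2),"op %.3f"%s["opening"],"q6 %.2f"%s["qpos"][5])
    return s,r,yaw
def plan(x,y,z,yawt,n,m=None):
    """n translation rows, m of them (first) turning"""
    s,r,yaw=state(); d=np.array([x,y,z])-s["position"]
    m=n if m is None else m
    dy=(yawt-yaw+90)%180-90
    print("total tool shift now mm",(r.T@d*1000).round(1),"turn",round(-np.radians(dy),3))
    p=yaw
    for i in range(n):
        p+= dy/m if i<m else 0   # shift along axes before or after turn: use before
        q=np.radians(p-(dy/m if i<m else 0))
        st=d/n*1000; print([round(st[0]*np.cos(q)+st[1]*np.sin(q),1),round(st[0]*np.sin(q)-st[1]*np.cos(q),1),round(-st[2],1)],round(-np.radians(dy/m),3) if i<m else 0)
E
python3 - <<'E'
import pickle
from h import *
t=pickle.load(open("c0.pkl","rb"))["top"]
P=onplane(t,[(a/5+405-.4,b/5+160-.4) for a,b in [(70,55),(650,88),(657,512),(57,478)]],.02)
print(P.round(4),P.mean(0)); e=P[1]-P[0]; print(np.degrees(np.arctan2(e[1],e[0]))+90)
Q=onplane(t,[(38/4+80,217),(498/4+80,217),(147,44/4+150),(147,492/4+150)],.02); print(Q.round(4), (Q[0]+Q[1])/2,(Q[2]+Q[3])/2)
plan(.598,-.119,.12,4,10)
E
```

```text
[[ 0.6507 -0.2201  0.02  ]
 [ 0.6371 -0.4492  0.02  ]
 [ 0.4677 -0.439   0.02  ]
 [ 0.4813 -0.2088  0.02  ]] [ 0.55919962 -0.32926499  0.02      ]
-3.385781904278815
[[0.5571 0.4227 0.02  ]
 [0.5569 0.1993 0.02  ]
 [0.6708 0.3172 0.02  ]
 [0.4474 0.3051 0.02  ]] [0.55696921 0.31101949 0.02      ] [0.55912757 0.31111742 0.02      ]
t0.25 p [ 0.1571 -0.5268  0.2049] yaw -73.4 tilt 0.06 F [-0.1  -0.55  0.21] op 1.000 q6 -0.10
total tool shift now mm [-264.7 -539.    85.3] turn -1.351
[np.float64(-26.5), np.float64(-53.9), np.float64(8.5)] -0.135
[np.float64(-19.0), np.float64(-57.0), np.float64(8.5)] -0.135
[np.float64(-11.1), np.float64(-59.0), np.float64(8.5)] -0.135
[np.float64(-3.1), np.float64(-60.0), np.float64(8.5)] -0.135
[np.float64(5.0), np.float64(-59.8), np.float64(8.5)] -0.135
[np.float64(13.0), np.float64(-58.6), np.float64(8.5)] -0.135
[np.float64(20.8), np.float64(-56.3), np.float64(8.5)] -0.135
[np.float64(28.2), np.float64(-53.0), np.float64(8.5)] -0.135
[np.float64(35.1), np.float64(-48.7), np.float64(8.5)] -0.135
[np.float64(41.3), np.float64(-43.6), np.float64(8.5)] -0.135
```

Request:
apply_moves:
  rows:
    - [[-26, -54, 8], [0, 0, -0.135], 0]
    - [[-19, -57, 8], [0, 0, -0.135], 0]
    - [[-11, -59, 8], [0, 0, -0.135], 0]
    - [[-3, -60, 8], [0, 0, -0.135], 0]
    - [[5, -60, 8], [0, 0, -0.135], 0]
  force: 25

```text
t: 0.88
position: [0.3793, -0.3222, 0.1653]
tool_rot: [3.0, -0.931, 0.001]
ft_force: [-0.2, -0.3, -0.2]
opening: 1.002
```

Request:
apply_moves:
  rows:
    - [[13, -58, 8], [0, 0, -0.135], 0]
    - [[21, -56, 8], [0, 0, -0.135], 0]
    - [[28, -53, 8], [0, 0, -0.135], 0]
    - [[35, -48, 8], [0, 0, -0.135], 0]
    - [[0, 0, 0], [0, 0, 0], 0]

```text
t: 1.5
position: [0.5552, -0.1588, 0.1318]
tool_rot: [-3.139, 0.094, 0.003]
ft_force: [0.5, 0.1, 0.4]
opening: 1.0
```

```bash
python3 -c "
from h import *
plan(.598,-.119,.12,4,3)"
```

```text
t1.50 p [ 0.5552 -0.1588  0.1318] yaw -3.4 tilt 0.15 F [0.45 0.09 0.38] op 1.000 q6 -0.32
total tool shift now mm [ 40.4 -42.3  11.8] turn -0.13
[np.float64(13.5), np.float64(-14.1), np.float64(3.9)] -0.043
[np.float64(14.1), np.float64(-13.5), np.float64(3.9)] -0.043
[np.float64(14.6), np.float64(-12.9), np.float64(3.9)] -0.043
```

Request:
apply_moves:
  rows:
    - [[20, -21, 6], [0, 0, -0.065], 0]
    - [[21, -20, 6], [0, 0, -0.065], 0]
    - [[0, 0, 0], [0, 0, 0], 0]
    - [[0, 0, 0], [0, 0, 0], 0]
    - [[0, 0, 0], [0, 0, 0], 0]

```text
t: 2.12
position: [0.5955, -0.1239, 0.122]
tool_rot: [3.139, 0.097, 0.001]
ft_force: [-0.2, -0.1, 0.3]
opening: 1.0
```

```bash
python3 -c "
from h import *
from station import arm
c=arm.capture('wrist'); cv2.imwrite('pics/w1.png',c['pixels'][:,:,::-1])
print(proj(c,[(.598,-.119,.064)]))
plan(.598,-.119,.026,4,4)"
```

```text
[[322.29077284 245.54474198]]
t2.17 p [ 0.5956 -0.1237  0.122 ] yaw 3.6 tilt 0.05 F [ 0.31  0.8  -0.58] op 0.999 q6 -0.36
total tool shift now mm [ 2.6 -4.6 96. ] turn -0.008
[np.float64(0.7), np.float64(-1.1), np.float64(24.0)] -0.002
[np.float64(0.7), np.float64(-1.1), np.float64(24.0)] -0.002
[np.float64(0.7), np.float64(-1.1), np.float64(24.0)] -0.002
[np.float64(0.7), np.float64(-1.1), np.float64(24.0)] -0.002
```

View pics/w1.png

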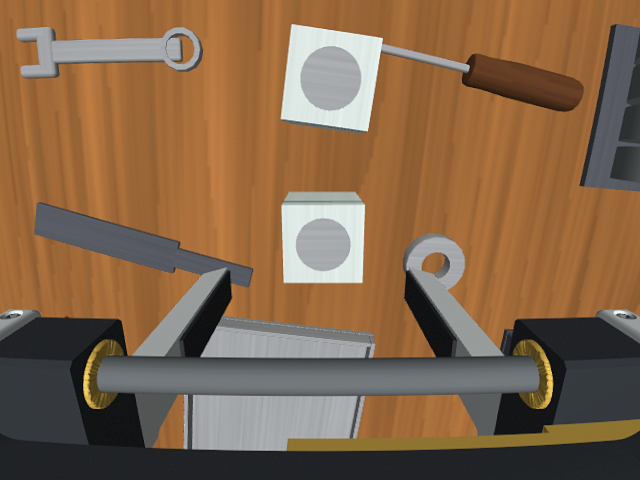

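Request:
apply_moves:
  rows:
    - [[3, -4, 24], [0, 0, 0], 0]
    - [[0, 0, 24], [0, 0, 0], 0]
    - [[0, 0, 24], [0, 0, 0], 0]
    - [[0, 0, 24], [0, 0, 0], 0]
    - [[0, 0, 0], [0, 0, 0], 255]

```text
t: 2.8
position: [0.5967, -0.1185, 0.0233]
tool_rot: [-3.139, -0.099, 0.008]
ft_force: [-0.5, 0.4, 0.2]
opening: 0.93
```

Request:
apply_moves:
  rows:
    - [[0, 0, 0], [0, 0, 0], 255]
    - [[0, 0, 0], [0, 0, 0], 255]
    - [[0, 0, 0], [0, 0, 0], 255]
    - [[0, 0, 0], [0, 0, 0], 255]
    - [[0, 0, 0], [0, 0, 0], 255]

```text
t: 3.42
position: [0.5994, -0.1186, 0.0266]
tool_rot: [3.139, 0.1, 0.002]
ft_force: [-0.7, -0.3, 5.1]
opening: 0.593
```

```bash
python3 -c "
from h import *
state()"
```

```text
t3.42 p [ 0.5994 -0.1186  0.0266] yaw 3.7 tilt 0.10 F [-0.74 -0.26  5.12] op 0.593 q6 -0.35
```

Request:
apply_moves:
  rows:
    - [[0, 0, -5], [0, 0, 0], 255]
    - [[0, 0, -10], [0, 0, 0], 255]
    - [[0, 0, 0], [0, 0, 0], 255]
    - [[0, 0, 0], [0, 0, 0], 255]
    - [[0, 0, 0], [0, 0, 0], 255]

```text
t: 4.05
position: [0.5985, -0.1183, 0.04]
tool_rot: [-3.14, -0.101, 0.001]
ft_force: [-0.1, -0.1, -0.8]
opening: 0.592
```

```bash
python3 -c "
from h import *
from station import arm
c=arm.capture('scene'); cv2.imwrite('pics/s1.png',c['pixels'][:,:,::-1])
s,r,y=state()
for i in range(3): print(arm.observe()['ft_force'],arm.observe()['joint_torque'])"
```

```text
t4.10 p [ 0.5985 -0.1183  0.04  ] yaw 3.7 tilt 0.04 F [-0.79  0.92 -1.01] op 0.594 q6 -0.35
[-0.79490249  0.91594286 -1.00641858] [ 3.00668908e-03 -4.19952321e+01 -2.88876379e+01  6.35509752e-02
  4.29040007e-02 -3.84722262e-05]
[-0.79490249  0.91594286 -1.00641858] [ 3.00668908e-03 -4.19952321e+01 -2.88876379e+01  6.35509752e-02
  4.29040007e-02 -3.84722262e-05]
[-0.79490249  0.91594286 -1.00641858] [ 3.00668908e-03 -4.19952321e+01 -2.88876379e+01  6.35509752e-02
  4.29040007e-02 -3.84722262e-05]
```

View pics/s1.png

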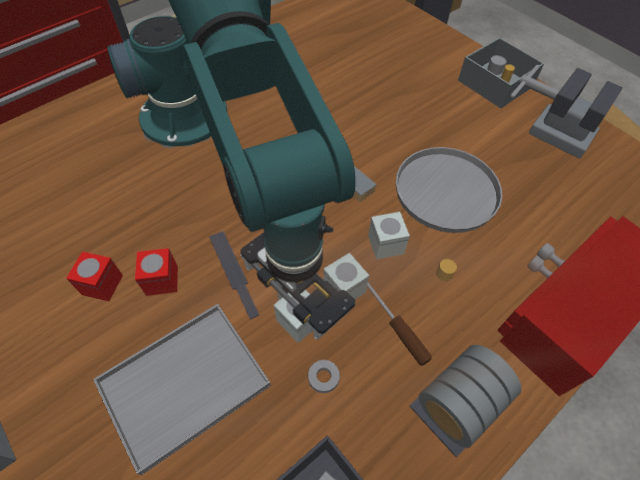

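Request:
apply_moves:
  rows:
    - [[0, 0, 0], [0, 0, 0], 255]
    - [[0, 0, 0], [0, 0, 0], 255]
    - [[0, 0, 7], [0, 0, 0], 255]
    - [[0, 0, 4], [0, 0, 0], 255]
    - [[0, 0, 2], [0, 0, 0], 255]

```text
t: 4.72
position: [0.5984, -0.1183, 0.0267]
tool_rot: [-3.14, -0.101, 0.002]
ft_force: [-0.8, 0.8, 3.3]
opening: 0.595
```

Request:
apply_moves:
  rows:
    - [[0, 0, 1], [0, 0, 0], 255]
    - [[0, 0, 0], [0, 0, 0], 255]
    - [[0, 0, 0], [0, 0, 0], 0]
    - [[0, 0, 0], [0, 0, 0], 0]
    - [[0, 0, 0], [0, 0, 0], 0]

```text
t: 5.35
position: [0.599, -0.1185, 0.0267]
tool_rot: [3.14, 0.101, 0.001]
ft_force: [0.3, 0.8, -0.7]
opening: 0.872
```

```bash
python3 -c "
from h import *
plan(.597,-.012,.11,-4,4)"
```

```text
t5.35 p [ 0.599  -0.1185  0.0267] yaw 3.7 tilt 0.03 F [ 0.28  0.8  -0.73] op 0.872 q6 -0.35
total tool shift now mm [   4.8 -106.4  -83.4] turn 0.134
[np.float64(1.2), np.float64(-26.6), np.float64(-20.8)] 0.033
[np.float64(0.3), np.float64(-26.6), np.float64(-20.8)] 0.033
[np.float64(-0.6), np.float64(-26.6), np.float64(-20.8)] 0.033
[np.float64(-1.5), np.float64(-26.6), np.float64(-20.8)] 0.033
```

Request:
apply_moves:
  rows:
    - [[0, 0, -30], [0, 0, 0], 0]
    - [[0, 0, -45], [0, 0, 0], 0]
    - [[1, -36, 0], [0, 0, 0.045], 0]
    - [[0, -36, 0], [0, 0, 0.045], 0]
    - [[-2, -35, 0], [0, 0, 0.044], 0]

```text
t: 5.98
position: [0.5958, -0.0104, 0.1018]
tool_rot: [3.14, -0.113, 0.001]
ft_force: [-0.8, 0.1, 0.4]
opening: 1.0
```

```bash
python3 -c "
from h import *
plan(.597,-.012,.026,-4,4)"
```

```text
t5.97 p [ 0.5958 -0.0104  0.1018] yaw -4.1 tilt 0.04 F [-0.79  0.15  0.41] op 1.000 q6 -0.04
total tool shift now mm [ 1.2  1.5 75.8] turn -0.002
[np.float64(0.3), np.float64(0.4), np.float64(18.9)] -0.0
[np.float64(0.3), np.float64(0.4), np.float64(18.9)] -0.0
[np.float64(0.3), np.float64(0.4), np.float64(18.9)] -0.0
[np.float64(0.3), np.float64(0.4), np.float64(18.9)] -0.0
```

Request:
apply_moves:
  rows:
    - [[1, 1, 25], [0, 0, 0], 0]
    - [[0, 1, 25], [0, 0, 0], 0]
    - [[0, 0, 25], [0, 0, 0], 0]
    - [[0, 0, 0], [0, 0, 0], 255]
    - [[0, 0, 0], [0, 0, 0], 255]

```text
t: 6.6
position: [0.5973, -0.0136, 0.0275]
tool_rot: [3.139, -0.11, 0.003]
ft_force: [0.0, 0.9, 0.6]
opening: 0.823
```

Request:
apply_moves:
  rows:
    - [[0, 0, 0], [0, 0, 0], 255]
    - [[0, 0, 0], [0, 0, 0], 255]
    - [[0, 0, 0], [0, 0, 0], 255]
    - [[0, 0, 0], [0, 0, 0], 255]
    - [[0, 0, 0], [0, 0, 0], 255]

```text
t: 7.22
position: [0.5971, -0.0136, 0.0276]
tool_rot: [3.139, -0.11, 0.002]
ft_force: [-1.1, -1.1, 5.5]
opening: 0.59
```

Request:
apply_moves:
  rows:
    - [[0, 0, -5], [0, 0, 0], 255]
    - [[0, 0, -10], [0, 0, 0], 255]
    - [[0, 0, 0], [0, 0, 0], 255]
    - [[0, 0, 0], [0, 0, 0], 255]
    - [[0, 0, 0], [0, 0, 0], 255]

```text
t: 7.85
position: [0.5963, -0.0134, 0.041]
tool_rot: [3.14, -0.11, -0.001]
ft_force: [0.0, 0.3, -1.8]
opening: 0.593
```

```bash
python3 -c "
from h import *
from station import arm
c=arm.capture('scene'); cv2.imwrite('pics/s2.png',c['pixels'][200:350,230:450,::-1])
state()"
```

```text
t7.90 p [ 0.5963 -0.0134  0.041 ] yaw -4.0 tilt 0.04 F [ 0.23  0.54 -1.63] op 0.594 q6 -0.05
```

View pics/s2.png

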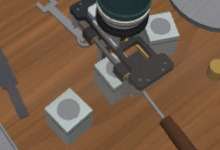

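Request:
apply_moves:
  rows:
    - [[0, 0, 0], [0, 0, 0], 255]
    - [[0, 0, 0], [0, 0, 0], 255]
    - [[0, 0, 7], [0, 0, 0], 255]
    - [[0, 0, 4], [0, 0, 0], 255]
    - [[0, 0, 2], [0, 0, 0], 255]

```text
t: 8.52
position: [0.5962, -0.0134, 0.0277]
tool_rot: [-3.14, 0.11, 0.002]
ft_force: [0.3, -0.0, -0.7]
opening: 0.593
```

Request:
apply_moves:
  rows:
    - [[0, 0, 1], [0, 0, 0], 255]
    - [[0, 0, 0], [0, 0, 0], 255]
    - [[0, 0, 0], [0, 0, 0], 0]
    - [[0, 0, 0], [0, 0, 0], 0]
    - [[0, 0, 0], [0, 0, 0], 0]

```text
t: 9.15
position: [0.5969, -0.0135, 0.0277]
tool_rot: [3.14, -0.11, 0.001]
ft_force: [0.0, -0.5, -0.9]
opening: 0.879
```

Request:
apply_moves:
  rows:
    - [[0, 0, -30], [0, 0, 0], 0]
    - [[0, 0, -45], [0, 0, 0], 0]
    - [[-4, -42, 0], [0, 0, 0.13], 0]
    - [[-12, -41, 0], [0, 0, 0.13], 0]
    - [[-16, -37, 0], [0, 0, 0.135], 0]

```text
t: 9.78
position: [0.5888, 0.1127, 0.1028]
tool_rot: [-3.055, 0.731, -0.001]
ft_force: [0.8, -0.3, -0.7]
opening: 1.0
```

```bash
python3 -c "
from h import *
from station import arm
c=arm.capture('wrist'); cv2.imwrite('pics/w3.png',c['pixels'][:,:,::-1])
print(proj(c,[(.5755,.1145,.064)]))
plan(.5757,.1145,.026,-26.8,4)"
```

```text
[[298.3896267  267.24670579]]
t9.82 p [0.588  0.1179 0.1027] yaw -26.8 tilt 0.27 F [-0.68  2.14  0.39] op 1.000 q6 0.57
total tool shift now mm [-9.3  8.9 76.7] turn -0.001
[np.float64(-2.4), np.float64(2.2), np.float64(19.2)] -0.0
[np.float64(-2.4), np.float64(2.2), np.float64(19.2)] -0.0
[np.float64(-2.4), np.float64(2.2), np.float64(19.2)] -0.0
[np.float64(-2.4), np.float64(2.2), np.float64(19.2)] -0.0
```

View pics/w3.png

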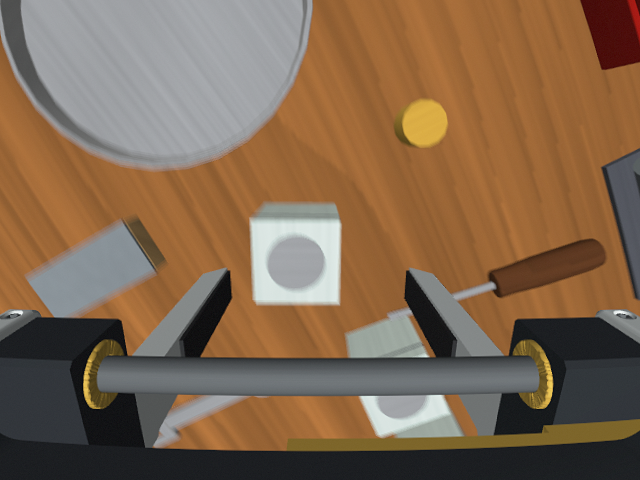

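Request:
apply_moves:
  rows:
    - [[-8, 8, 0], [0, 0, 0], 0]
    - [[0, 0, 25], [0, 0, 0], 0]
    - [[0, 0, 0], [0, 0, 0], 0]
    - [[0, 0, 0], [0, 0, 0], 0]
    - [[0, 0, 0], [0, 0, 0], 0]

```text
t: 10.45
position: [0.5788, 0.1074, 0.0787]
tool_rot: [-3.056, 0.725, -0.003]
ft_force: [-0.1, 0.1, -0.5]
opening: 1.0
```

```bash
python3 -c "
from h import *
plan(.5757,.1145,.026,-26.8,2)"
```

```text
t10.45 p [0.5788 0.1074 0.0787] yaw -26.7 tilt 0.12 F [-0.08  0.1  -0.49] op 1.000 q6 0.55
total tool shift now mm [-6.1 -4.9 52.7] turn 0.002
[np.float64(-3.0), np.float64(-2.5), np.float64(26.3)] 0.001
[np.float64(-3.0), np.float64(-2.5), np.float64(26.3)] 0.001
```

Request:
apply_moves:
  rows:
    - [[-6, -5, 4], [0, 0, 0], 0]
    - [[0, 0, 24], [0, 0, 0], 0]
    - [[0, 0, 24], [0, 0, 0], 0]
    - [[0, 0, 0], [0, 0, 0], 255]
    - [[0, 0, 0], [0, 0, 0], 255]

```text
t: 11.08
position: [0.5755, 0.1154, 0.0264]
tool_rot: [-3.057, 0.723, -0.002]
ft_force: [0.4, -0.6, 1.2]
opening: 0.818
```

Request:
apply_moves:
  rows:
    - [[0, 0, 0], [0, 0, 0], 255]
    - [[0, 0, 0], [0, 0, 0], 255]
    - [[0, 0, 0], [0, 0, 0], 255]
    - [[0, 0, 0], [0, 0, 0], 255]
    - [[0, 0, 0], [0, 0, 0], 255]

```text
t: 11.7
position: [0.5755, 0.1153, 0.0265]
tool_rot: [-3.056, 0.724, -0.002]
ft_force: [-0.6, 0.4, 5.1]
opening: 0.594
```

Request:
apply_moves:
  rows:
    - [[0, 0, -5], [0, 0, 0], 255]
    - [[0, 0, -10], [0, 0, 0], 255]
    - [[0, 0, 0], [0, 0, 0], 255]
    - [[0, 0, 0], [0, 0, 0], 255]
    - [[0, 0, 0], [0, 0, 0], 255]

```text
t: 12.32
position: [0.5746, 0.115, 0.0399]
tool_rot: [3.057, -0.724, -0.001]
ft_force: [0.1, 0.3, -3.7]
opening: 0.594
```

```bash
python3 -c "
from h import *
from station import arm
c=arm.capture('scene'); cv2.imwrite('pics/s3.png',cv2.resize(c['pixels'][170:360,230:510,::-1],None,fx=2.5,fy=2.5))
print(state()[0]['joint_torque'])"
```

```text
t12.38 p [0.5746 0.115  0.04  ] yaw -26.6 tilt 0.05 F [-0.19 -0.16 -5.04] op 0.596 q6 0.57
[-1.87135047e-03 -4.16732061e+01 -3.03063405e+01  7.13513140e-02
 -2.36975873e-02  3.23471767e-06]
```

View pics/s3.png

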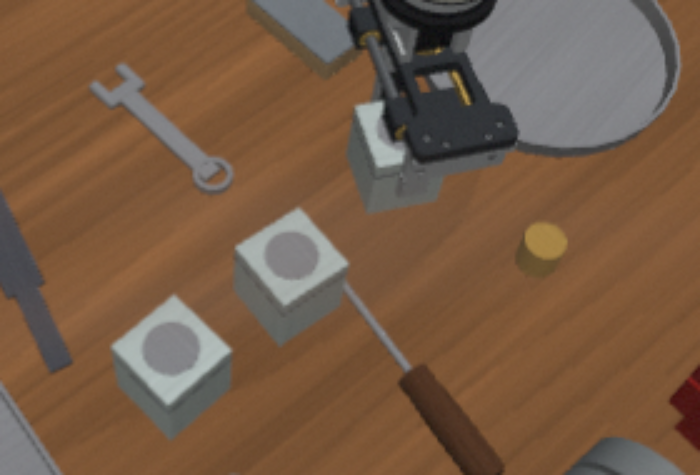

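Request:
apply_moves:
  rows:
    - [[0, 0, -15], [0, 0, 0], 255]
    - [[0, 0, -30], [0, 0, 0], 255]
    - [[0, 0, -30], [0, 0, 0], 255]
    - [[0, 0, -20], [0, 0, 0], 255]
    - [[0, 0, -5], [0, 0, 0], 255]

```text
t: 13.0
position: [0.5764, 0.1153, 0.1437]
tool_rot: [-3.055, 0.723, -0.008]
ft_force: [0.5, 0.1, -4.8]
opening: 0.591
```

```bash
python3 -c "
from h import *
plan(.56,-.329,.14,-3.4,13,10)"
```

```text
t13.00 p [0.5764 0.1153 0.1437] yaw -26.6 tilt 0.31 F [ 0.53  0.05 -4.8 ] op 0.591 q6 0.57
total tool shift now mm [184.6 404.4   3.4] turn -0.406
[np.float64(14.2), np.float64(31.1), np.float64(0.3)] -0.041
[np.float64(12.9), np.float64(31.7), np.float64(0.3)] -0.041
[np.float64(11.6), np.float64(32.2), np.float64(0.3)] -0.041
[np.float64(10.3), np.float64(32.6), np.float64(0.3)] -0.041
[np.float64(9.0), np.float64(33.0), np.float64(0.3)] -0.041
[np.float64(7.6), np.float64(33.3), np.float64(0.3)] -0.041
[np.float64(6.3), np.float64(33.6), np.float64(0.3)] -0.041
[np.float64(4.9), np.float64(33.8), np.float64(0.3)] -0.041
[np.float64(3.5), np.float64(34.0), np.float64(0.3)] -0.041
[np.float64(2.2), np.float64(34.1), np.float64(0.3)] -0.041
[np.float64(0.8), np.float64(34.2), np.float64(0.3)] 0
[np.float64(0.8), np.float64(34.2), np.float64(0.3)] 0
[np.float64(0.8), np.float64(34.2), np.float64(0.3)] 0
```

Tin L is heavy (≈-4.6 N); R and M are light (≈-1 to -1.7 N). Carrying L to the tray.

Request:
apply_moves:
  rows:
    - [[9, 18, 0], [0, 0, -0.02], 255]
    - [[14, 31, 0], [0, 0, -0.041], 255]
    - [[13, 32, 0], [0, 0, -0.041], 255]
    - [[11, 32, 0], [0, 0, -0.041], 255]
    - [[10, 33, 0], [0, 0, -0.041], 255]

```text
t: 13.62
position: [0.5709, -0.0428, 0.1397]
tool_rot: [3.111, -0.438, -0.002]
ft_force: [-0.4, -0.1, -4.5]
opening: 0.596
```

Request:
apply_moves:
  rows:
    - [[8, 33, 0], [0, 0, -0.041], 255]
    - [[7, 34, 0], [0, 0, -0.041], 255]
    - [[6, 34, 0], [0, 0, -0.041], 255]
    - [[4, 34, 0], [0, 0, -0.041], 255]
    - [[3, 34, 0], [0, 0, -0.041], 255]

```text
t: 14.25
position: [0.565, -0.2142, 0.1397]
tool_rot: [-3.139, 0.117, 0.002]
ft_force: [0.1, -0.3, -4.6]
opening: 0.596
```

Request:
apply_moves:
  rows:
    - [[2, 34, 0], [0, 0, -0.02], 255]
    - [[1, 34, 0], [0, 0, 0], 255]
    - [[1, 20, 0], [0, 0, 0], 255]
    - [[0, 0, 0], [0, 0, 0], 255]
    - [[0, 0, 0], [0, 0, 0], 255]

```text
t: 14.88
position: [0.564, -0.3, 0.1402]
tool_rot: [-3.139, 0.087, 0.001]
ft_force: [0.0, 0.6, -4.5]
opening: 0.594
```

```bash
python3 -c "
from h import *
plan(.56,-.329,.031,-3.4,4)"
```

```text
t14.88 p [ 0.564  -0.3     0.1402] yaw -3.2 tilt 0.09 F [ 0.03  0.56 -4.49] op 0.594 q6 -0.52
total tool shift now mm [ -2.4  29.3 109.2] turn 0.004
[np.float64(-0.6), np.float64(7.3), np.float64(27.3)] 0.001
[np.float64(-0.6), np.float64(7.3), np.float64(27.3)] 0.001
[np.float64(-0.6), np.float64(7.3), np.float64(27.3)] 0.001
[np.float64(-0.6), np.float64(7.3), np.float64(27.3)] 0.001
```

Request:
apply_moves:
  rows:
    - [[-2, 15, 0], [0, 0, 0], 255]
    - [[-1, 14, 10], [0, 0, 0], 255]
    - [[0, 0, 35], [0, 0, 0], 255]
    - [[0, 0, 35], [0, 0, 0], 255]
    - [[0, 0, 20], [0, 0, 0], 255]

```text
t: 15.5
position: [0.5577, -0.3298, 0.0371]
tool_rot: [-3.138, 0.089, 0.006]
ft_force: [0.2, 0.1, -5.1]
opening: 0.59
```

```bash
python3 -c "
from h import *
plan(.56,-.329,.031,-3.4,1)"
```

```text
t15.50 p [ 0.5577 -0.3298  0.0371] yaw -3.2 tilt 0.26 F [ 0.17  0.12 -5.06] op 0.590 q6 -0.56
total tool shift now mm [ 2.3 -0.9  6.1] turn 0.003
[np.float64(2.3), np.float64(-1.0), np.float64(6.1)] 0.003
```

Request:
apply_moves:
  rows:
    - [[0, 0, 0], [0, 0, 0], 255]
    - [[0, 0, 2], [0, 0, 0], 255]
    - [[0, 0, 2], [0, 0, 0], 255]
    - [[0, 0, 2], [0, 0, 0], 255]
    - [[0, 0, 0], [0, 0, 0], 255]

```text
t: 16.12
position: [0.5594, -0.3302, 0.0348]
tool_rot: [3.14, -0.088, 0.001]
ft_force: [-0.1, -0.7, -4.6]
opening: 0.596
```

Request:
apply_moves:
  rows:
    - [[0, 0, 2], [0, 0, 0], 255]
    - [[0, 0, 1], [0, 0, 0], 255]
    - [[0, 0, 1], [0, 0, 0], 255]
    - [[0, 0, 0], [0, 0, 0], 255]
    - [[0, 0, 0], [0, 0, 0], 255]

```text
t: 16.75
position: [0.5594, -0.3302, 0.0306]
tool_rot: [3.14, -0.088, 0.0]
ft_force: [-0.3, -0.8, -3.7]
opening: 0.594
```

Request:
apply_moves:
  rows:
    - [[0, 0, 1], [0, 0, 0], 255]
    - [[0, 0, 0], [0, 0, 0], 255]
    - [[0, 0, 0], [0, 0, 0], 255]
    - [[0, 0, 0], [0, 0, 0], 255]
    - [[0, 0, 0], [0, 0, 0], 255]

```text
t: 17.38
position: [0.5594, -0.3303, 0.0305]
tool_rot: [3.14, -0.088, 0.001]
ft_force: [-3.8, 1.9, 5.9]
opening: 0.596
```

Contact. Release, then go up and over to M.

Request:
apply_moves:
  rows:
    - [[0, 0, 0], [0, 0, 0], 0]
    - [[0, 0, 0], [0, 0, 0], 0]
    - [[0, 0, 0], [0, 0, 0], 0]
    - [[0, 0, -20], [0, 0, 0], 0]
    - [[0, 0, -50], [0, 0, 0], 0]

```text
t: 18.0
position: [0.5578, -0.3291, 0.0978]
tool_rot: [-3.137, 0.088, 0.008]
ft_force: [1.0, -1.0, 0.2]
opening: 1.001
```

```bash
python3 -c "
from h import *
from station import arm
plan(.597,-.119,.105,3.7,5)
c=arm.capture('scene'); cv2.imwrite('pics/s4.png',c['pixels'][:,:,::-1])"
```

```text
t18.00 p [ 0.5578 -0.3291  0.0978] yaw -3.2 tilt 0.35 F [ 0.96 -1.03  0.23] op 1.001 q6 -0.56
total tool shift now mm [  27.3 -212.    -6.6] turn -0.121
[np.float64(5.5), np.float64(-42.4), np.float64(-1.4)] -0.024
[np.float64(6.5), np.float64(-42.3), np.float64(-1.4)] -0.024
[np.float64(7.5), np.float64(-42.1), np.float64(-1.4)] -0.024
[np.float64(8.5), np.float64(-41.9), np.float64(-1.4)] -0.024
[np.float64(9.5), np.float64(-41.7), np.float64(-1.4)] -0.024
```

View pics/s4.png

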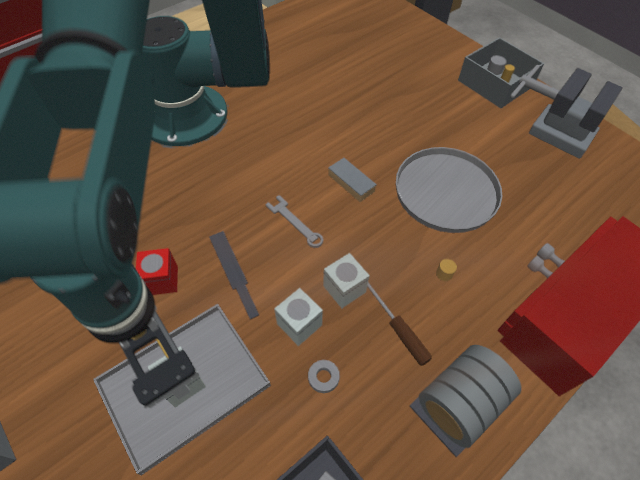

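Request:
apply_moves:
  rows:
    - [[5, -42, -5], [0, 0, -0.024], 0]
    - [[6, -42, -3], [0, 0, -0.024], 0]
    - [[7, -42, 0], [0, 0, -0.024], 0]
    - [[9, -42, 0], [0, 0, -0.024], 0]
    - [[0, -38, 0], [0, 0, -0.024], 0]

```text
t: 18.68
position: [0.5894, -0.1233, 0.1092]
tool_rot: [3.139, 0.103, 0.005]
ft_force: [-0.0, 0.0, 0.3]
opening: 1.002
```

Request:
apply_moves:
  rows:
    - [[0, 0, 0], [0, 0, 0], 0]
    - [[0, 0, 0], [0, 0, 0], 0]
    - [[0, 0, 0], [0, 0, 0], 0]
    - [[0, 0, 0], [0, 0, 0], 0]
    - [[0, 0, 0], [0, 0, 0], 0]

```text
t: 19.3
position: [0.5881, -0.1254, 0.1074]
tool_rot: [3.14, 0.099, -0.0]
ft_force: [-0.9, -0.3, 0.2]
opening: 0.998
```

```bash
python3 -c "
from h import *
from station import arm
plan(.5985,-.1185,.026,3.7,1)
c=arm.capture('top'); cv2.imwrite('pics/t5.png',c['pixels'][:,:,::-1])"
```

```text
t19.30 p [ 0.5881 -0.1254  0.1074] yaw 3.6 tilt 0.01 F [-0.86 -0.34  0.16] op 0.998 q6 -0.37
total tool shift now mm [10.8 -6.3 81.4] turn -0.002
[np.float64(10.8), np.float64(-6.2), np.float64(81.4)] -0.002
```

View pics/t5.png

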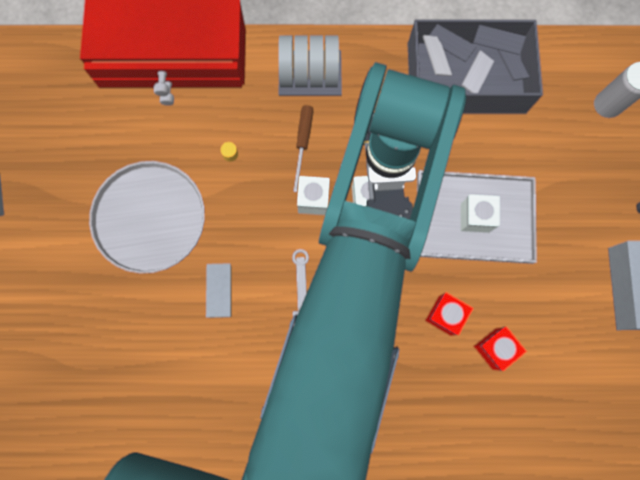

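Request:
apply_moves:
  rows:
    - [[11, -6, 5], [0, 0, 0], 0]
    - [[0, 0, 25], [0, 0, 0], 0]
    - [[0, 0, 28], [0, 0, 0], 0]
    - [[0, 0, 22], [0, 0, 0], 0]
    - [[0, 0, 0], [0, 0, 0], 0]

```text
t: 19.98
position: [0.5973, -0.117, 0.0246]
tool_rot: [-3.138, -0.101, 0.008]
ft_force: [-0.7, -0.2, -0.5]
opening: 0.998
```

Request:
apply_moves:
  rows:
    - [[0, 0, 0], [0, 0, 0], 255]
    - [[0, 0, 0], [0, 0, 0], 255]
    - [[0, 0, 0], [0, 0, 0], 255]
    - [[0, 0, 0], [0, 0, 0], 255]
    - [[0, 0, 0], [0, 0, 0], 255]

```text
t: 20.6
position: [0.599, -0.1181, 0.028]
tool_rot: [3.14, 0.1, 0.001]
ft_force: [0.2, 0.1, 2.8]
opening: 0.595
```

Request:
apply_moves:
  rows:
    - [[0, 0, 0], [0, 0, 0], 255]
    - [[0, 0, -5], [0, 0, 0], 255]
    - [[0, 0, -10], [0, 0, 0], 255]
    - [[0, 0, 0], [0, 0, 0], 255]
    - [[0, 0, 0], [0, 0, 0], 255]

```text
t: 21.22
position: [0.5987, -0.118, 0.0425]
tool_rot: [3.14, 0.1, 0.0]
ft_force: [0.5, 0.3, -2.0]
opening: 0.593
```

Request:
apply_moves:
  rows:
    - [[0, 0, -15], [0, 0, 0], 255]
    - [[0, 0, -30], [0, 0, 0], 255]
    - [[0, 0, -30], [0, 0, 0], 255]
    - [[0, 0, -20], [0, 0, 0], 255]
    - [[0, 0, -5], [0, 0, 0], 255]

```text
t: 21.85
position: [0.5999, -0.1183, 0.1454]
tool_rot: [3.138, 0.101, 0.007]
ft_force: [-0.7, 0.8, -1.4]
opening: 0.594
```

```bash
python3 -c "
from h import *
plan(.558,.351,.14,0,14,10)"
```

```text
t21.85 p [ 0.5999 -0.1183  0.1454] yaw 3.7 tilt 0.27 F [-0.75  0.8  -1.41] op 0.594 q6 -0.35
total tool shift now mm [ -11.8 -471.     4.6] turn 0.064
[np.float64(-0.8), np.float64(-33.6), np.float64(0.4)] 0.006
[np.float64(-1.1), np.float64(-33.6), np.float64(0.4)] 0.006
[np.float64(-1.3), np.float64(-33.6), np.float64(0.4)] 0.006
[np.float64(-1.5), np.float64(-33.6), np.float64(0.4)] 0.006
[np.float64(-1.7), np.float64(-33.6), np.float64(0.4)] 0.006
[np.float64(-1.9), np.float64(-33.6), np.float64(0.4)] 0.006
[np.float64(-2.1), np.float64(-33.6), np.float64(0.4)] 0.006
[np.float64(-2.3), np.float64(-33.6), np.float64(0.4)] 0.006
[np.float64(-2.6), np.float64(-33.6), np.float64(0.4)] 0.006
[np.float64(-2.8), np.float64(-33.5), np.float64(0.4)] 0.006
[np.float64(-3.0), np.float64(-33.5), np.float64(0.4)] 0
[np.float64(-3.0), np.float64(-33.5), np.float64(0.4)] 0
[np.float64(-3.0), np.float64(-33.5), np.float64(0.4)] 0
[np.float64(-3.0), np.float64(-33.5), np.float64(0.4)] 0
```

Light confirmed again (~-1.6 N). No turn needed; carry to the pan.

Request:
apply_moves:
  rows:
    - [[-1, -20, 0], [0, 0, 0], 255]
    - [[-1, -34, 0], [0, 0, 0], 255]
    - [[-1, -36, 0], [0, 0, 0], 255]
    - [[-1, -36, 0], [0, 0, 0], 255]
    - [[-1, -36, 0], [0, 0, 0], 255]

```text
t: 22.48
position: [0.5818, 0.0459, 0.1407]
tool_rot: [-3.139, -0.102, 0.005]
ft_force: [0.4, -0.5, -0.9]
opening: 0.592
```

Request:
apply_moves:
  rows:
    - [[-1, -36, 0], [0, 0, 0], 255]
    - [[-1, -36, 0], [0, 0, 0], 255]
    - [[-1, -36, 0], [0, 0, 0], 255]
    - [[-1, -36, 0], [0, 0, 0], 255]
    - [[-1, -36, 0], [0, 0, 0], 255]

```text
t: 23.1
position: [0.5649, 0.2248, 0.1407]
tool_rot: [3.14, 0.102, -0.005]
ft_force: [0.2, -0.5, -1.1]
opening: 0.595
```

Request:
apply_moves:
  rows:
    - [[-1, -36, 0], [0, 0, 0], 255]
    - [[-1, -36, 0], [0, 0, 0], 255]
    - [[0, -30, 0], [0, 0, 0], 255]
    - [[0, -20, 0], [0, 0, 0], 255]
    - [[0, 0, 0], [0, 0, 0], 255]

```text
t: 23.72
position: [0.5558, 0.3456, 0.1412]
tool_rot: [3.139, 0.104, -0.003]
ft_force: [-0.4, -0.2, -0.8]
opening: 0.597
```

```bash
python3 -c "
from h import *
plan(.558,.351,.032,0,1)"
```

```text
t23.73 p [0.5558 0.3456 0.1412] yaw 3.8 tilt 0.13 F [-0.43 -0.2  -0.79] op 0.597 q6 0.40
total tool shift now mm [  2.7  -5.4 109.2] turn 0.066
[np.float64(2.5), np.float64(-5.3), np.float64(109.2)] 0.066
```

Request:
apply_moves:
  rows:
    - [[2, -5, 15], [0, 0, 0], 255]
    - [[0, 0, 35], [0, 0, 0], 255]
    - [[0, 0, 35], [0, 0, 0], 255]
    - [[0, 0, 15], [0, 0, 0], 255]
    - [[0, 0, 0], [0, 0, 0], 255]

```text
t: 24.35
position: [0.558, 0.3482, 0.0406]
tool_rot: [3.138, 0.099, -0.005]
ft_force: [-0.2, 0.7, -2.0]
opening: 0.597
```

Request:
apply_moves:
  rows:
    - [[0, 0, 0], [0, 0, 0], 255]
    - [[0, 0, 2], [0, 0, 0], 255]
    - [[0, 0, 2], [0, 0, 0], 255]
    - [[0, 0, 1], [0, 0, 0], 255]
    - [[0, 0, 0], [0, 0, 0], 255]

```text
t: 24.98
position: [0.5587, 0.3494, 0.0373]
tool_rot: [3.14, 0.101, -0.0]
ft_force: [0.6, 0.0, -1.9]
opening: 0.6
```

Request:
apply_moves:
  rows:
    - [[0, 0, 2], [0, 0, 0], 255]
    - [[0, 0, 2], [0, 0, 0], 255]
    - [[0, 0, 1], [0, 0, 0], 255]
    - [[0, 0, 0], [0, 0, 0], 255]
    - [[0, 0, 0], [0, 0, 0], 255]

```text
t: 25.6
position: [0.5588, 0.3494, 0.0325]
tool_rot: [3.14, 0.101, 0.0]
ft_force: [0.5, -1.2, -1.6]
opening: 0.596
```

Request:
apply_moves:
  rows:
    - [[0, 0, 1], [0, 0, 0], 255]
    - [[0, 0, 0], [0, 0, 0], 255]
    - [[0, 0, 0], [0, 0, 0], 255]
    - [[0, 0, 0], [0, 0, 0], 255]
    - [[0, 0, 0], [0, 0, 0], 255]

```text
t: 26.22
position: [0.559, 0.3495, 0.0321]
tool_rot: [-3.14, -0.101, -0.001]
ft_force: [-1.3, 0.4, 4.2]
opening: 0.597
```

Contact at the floor height. Release, rise, return to M.

Request:
apply_moves:
  rows:
    - [[0, 0, 0], [0, 0, 0], 0]
    - [[0, 0, 0], [0, 0, 0], 0]
    - [[0, 0, 0], [0, 0, 0], 0]
    - [[0, 0, -25], [0, 0, 0], 0]
    - [[0, 0, -50], [0, 0, 0], 0]

```text
t: 26.85
position: [0.5569, 0.3483, 0.1034]
tool_rot: [3.137, 0.1, -0.011]
ft_force: [0.4, -0.8, 0.2]
opening: 0.998
```

```bash
python3 -c "
from h import *
plan(.5965,-.0135,.108,-4.0,8)"
```

```text
t26.85 p [0.5569 0.3483 0.1034] yaw 3.7 tilt 0.43 F [ 0.44 -0.78  0.21] op 0.998 q6 0.41
total tool shift now mm [ 16.4 363.6  -3.6] turn 0.134
[np.float64(2.1), np.float64(45.5), np.float64(-0.6)] 0.017
[np.float64(2.8), np.float64(45.4), np.float64(-0.6)] 0.017
[np.float64(3.6), np.float64(45.4), np.float64(-0.6)] 0.017
[np.float64(4.3), np.float64(45.3), np.float64(-0.6)] 0.017
[np.float64(5.1), np.float64(45.2), np.float64(-0.6)] 0.017
[np.float64(5.8), np.float64(45.1), np.float64(-0.6)] 0.017
[np.float64(6.6), np.float64(45.0), np.float64(-0.6)] 0.017
[np.float64(7.3), np.float64(44.9), np.float64(-0.6)] 0.017
```

Request:
apply_moves:
  rows:
    - [[2, 30, 0], [0, 0, 0.017], 0]
    - [[3, 45, 0], [0, 0, 0.017], 0]
    - [[3, 45, 0], [0, 0, 0.017], 0]
    - [[4, 45, 0], [0, 0, 0.017], 0]
    - [[5, 45, 0], [0, 0, 0.017], 0]

```text
t: 27.48
position: [0.5816, 0.1385, 0.1064]
tool_rot: [3.141, -0.034, 0.0]
ft_force: [0.2, 0.4, 0.1]
opening: 0.999
```

Request:
apply_moves:
  rows:
    - [[6, 45, 0], [0, 0, 0.017], 0]
    - [[7, 45, 0], [0, 0, 0.016], 0]
    - [[7, 45, 0], [0, 0, 0.016], 0]
    - [[1, 15, 0], [0, 0, 0], 0]
    - [[0, 0, 0], [0, 0, 0], 0]

```text
t: 28.1
position: [0.5963, -0.0111, 0.1063]
tool_rot: [-3.139, 0.112, 0.001]
ft_force: [0.1, 0.6, 0.1]
opening: 1.0
```

Request:
apply_moves:
  rows:
    - [[0, 0, 0], [0, 0, 0], 0]
    - [[0, 0, 0], [0, 0, 0], 0]
    - [[0, 0, 0], [0, 0, 0], 0]
    - [[0, 0, 0], [0, 0, 0], 0]
    - [[0, 0, 0], [0, 0, 0], 0]

```text
t: 28.72
position: [0.5964, -0.0105, 0.1065]
tool_rot: [3.14, -0.109, 0.0]
ft_force: [-0.1, -0.2, -0.9]
opening: 1.002
```

```bash
python3 -c "
from h import *
from station import arm
plan(.5965,-.0135,.027,-4.0,1)
c=arm.capture('top'); cv2.imwrite('pics/t6.png',c['pixels'][:,:,::-1])"
```

```text
t28.73 p [ 0.5964 -0.0105  0.1065] yaw -4.0 tilt 0.00 F [-0.15 -0.21 -0.94] op 1.002 q6 -0.04
total tool shift now mm [ 0.3  2.9 79.5] turn 0.0
[np.float64(0.3), np.float64(2.9), np.float64(79.5)] 0.0
```

View pics/t6.png

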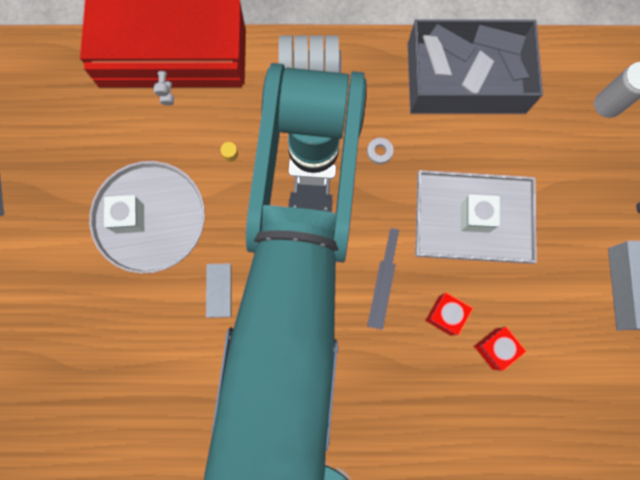

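Pan holds the first light tin upright at (121,212), tray the heavy one at (483,210). Grasp M.

Request:
apply_moves:
  rows:
    - [[0, 3, 5], [0, 0, 0], 0]
    - [[0, 0, 25], [0, 0, 0], 0]
    - [[0, 0, 28], [0, 0, 0], 0]
    - [[0, 0, 21], [0, 0, 0], 0]
    - [[0, 0, 0], [0, 0, 0], 0]

```text
t: 29.4
position: [0.5942, -0.0138, 0.0248]
tool_rot: [-3.139, 0.11, 0.008]
ft_force: [-0.0, -0.6, 0.8]
opening: 1.0
```

Request:
apply_moves:
  rows:
    - [[0, 0, 0], [0, 0, 0], 255]
    - [[0, 0, 0], [0, 0, 0], 255]
    - [[0, 0, 0], [0, 0, 0], 255]
    - [[0, 0, 0], [0, 0, 0], 255]
    - [[0, 0, 0], [0, 0, 0], 255]

```text
t: 30.02
position: [0.5966, -0.0138, 0.028]
tool_rot: [3.139, -0.11, 0.002]
ft_force: [0.3, -0.3, 1.5]
opening: 0.594
```

Request:
apply_moves:
  rows:
    - [[0, 0, 0], [0, 0, 0], 255]
    - [[0, 0, -5], [0, 0, 0], 255]
    - [[0, 0, -10], [0, 0, 0], 255]
    - [[0, 0, 0], [0, 0, 0], 255]
    - [[0, 0, 0], [0, 0, 0], 255]

```text
t: 30.65
position: [0.5961, -0.0138, 0.0425]
tool_rot: [3.14, -0.11, 0.0]
ft_force: [0.5, -1.0, -1.9]
opening: 0.595
```

Request:
apply_moves:
  rows:
    - [[0, 0, -15], [0, 0, 0], 255]
    - [[0, 0, -30], [0, 0, 0], 255]
    - [[0, 0, -25], [0, 0, 0], 255]
    - [[0, 0, -5], [0, 0, 0], 255]
    - [[0, 0, 0], [0, 0, 0], 255]

```text
t: 31.28
position: [0.5962, -0.0138, 0.1176]
tool_rot: [3.14, -0.11, 0.001]
ft_force: [-1.0, -0.0, -2.2]
opening: 0.588
```

```bash
python3 -c "
from h import *
plan(.558,.269,.117,-4,9)"
```

```text
t31.27 p [ 0.5962 -0.0138  0.1176] yaw -4.0 tilt 0.02 F [-0.98 -0.02 -2.18] op 0.588 q6 -0.05
total tool shift now mm [ -57.9 -279.4    0.6] turn -0.0
[np.float64(-6.4), np.float64(-31.0), np.float64(0.1)] -0.0
[np.float64(-6.4), np.float64(-31.0), np.float64(0.1)] -0.0
[np.float64(-6.4), np.float64(-31.0), np.float64(0.1)] -0.0
[np.float64(-6.4), np.float64(-31.0), np.float64(0.1)] -0.0
[np.float64(-6.4), np.float64(-31.0), np.float64(0.1)] -0.0
[np.float64(-6.4), np.float64(-31.0), np.float64(0.1)] -0.0
[np.float64(-6.4), np.float64(-31.0), np.float64(0.1)] -0.0
[np.float64(-6.4), np.float64(-31.0), np.float64(0.1)] -0.0
[np.float64(-6.4), np.float64(-31.0), np.float64(0.1)] -0.0
```

Light again (~-2 N). To the pan.

Request:
apply_moves:
  rows:
    - [[-4, -18, 0], [0, 0, 0], 255]
    - [[-6, -31, 0], [0, 0, 0], 255]
    - [[-7, -33, 0], [0, 0, 0], 255]
    - [[-7, -33, 0], [0, 0, 0], 255]
    - [[-7, -33, 0], [0, 0, 0], 255]

```text
t: 31.9
position: [0.5741, 0.1383, 0.1159]
tool_rot: [-3.14, 0.109, 0.005]
ft_force: [-0.5, 0.7, -1.4]
opening: 0.598
```

Request:
apply_moves:
  rows:
    - [[-7, -33, 0], [0, 0, 0], 255]
    - [[-7, -33, 0], [0, 0, 0], 255]
    - [[-6, -30, 0], [0, 0, 0], 255]
    - [[-4, -22, 0], [0, 0, 0], 255]
    - [[-3, -13, 0], [0, 0, 0], 255]

```text
t: 32.52
position: [0.5569, 0.27, 0.1165]
tool_rot: [3.139, -0.108, -0.002]
ft_force: [0.4, -0.6, -1.6]
opening: 0.592
```

Request:
apply_moves:
  rows:
    - [[0, 0, 0], [0, 0, 0], 255]
    - [[0, 0, 0], [0, 0, 0], 255]
    - [[0, 0, 0], [0, 0, 0], 255]
    - [[0, 0, 0], [0, 0, 0], 255]
    - [[0, 0, 0], [0, 0, 0], 255]

```text
t: 33.15
position: [0.558, 0.2682, 0.1175]
tool_rot: [3.14, -0.111, 0.0]
ft_force: [-0.6, 0.4, -0.9]
opening: 0.594
```

```bash
python3 -c "
from h import *
plan(.558,.269,.032,-4,1)"
```

```text
t33.15 p [0.558  0.2682 0.1175] yaw -4.1 tilt 0.01 F [-0.62  0.42 -0.9 ] op 0.594 q6 0.43
total tool shift now mm [-0.1 -0.8 85.5] turn -0.001
[np.float64(-0.1), np.float64(-0.8), np.float64(85.5)] -0.001
```

Request:
apply_moves:
  rows:
    - [[0, 0, 15], [0, 0, 0], 255]
    - [[0, 0, 30], [0, 0, 0], 255]
    - [[0, 0, 25], [0, 0, 0], 255]
    - [[0, 0, 7], [0, 0, 0], 255]
    - [[0, 0, 2], [0, 0, 0], 255]

```text
t: 33.78
position: [0.5576, 0.2685, 0.0378]
tool_rot: [3.139, -0.11, -0.001]
ft_force: [0.7, -0.3, -1.1]
opening: 0.593
```

Request:
apply_moves:
  rows:
    - [[0, 0, 2], [0, 0, 0], 255]
    - [[0, 0, 1], [0, 0, 0], 255]
    - [[0, 0, 1], [0, 0, 0], 255]
    - [[0, 0, 0], [0, 0, 0], 255]
    - [[0, 0, 0], [0, 0, 0], 255]

```text
t: 34.4
position: [0.5579, 0.2686, 0.0346]
tool_rot: [-3.14, 0.11, -0.0]
ft_force: [0.0, -0.3, -1.9]
opening: 0.596
```

Request:
apply_moves:
  rows:
    - [[0, 0, 1], [0, 0, 0], 255]
    - [[0, 0, 1], [0, 0, 0], 255]
    - [[0, 0, 1], [0, 0, 0], 255]
    - [[0, 0, 0], [0, 0, 0], 255]
    - [[0, 0, 0], [0, 0, 0], 255]

```text
t: 35.02
position: [0.5579, 0.2686, 0.032]
tool_rot: [-3.14, 0.11, -0.001]
ft_force: [-1.7, -0.3, 3.0]
opening: 0.594
```

Request:
apply_moves:
  rows:
    - [[0, 0, 0], [0, 0, 0], 0]
    - [[0, 0, 0], [0, 0, 0], 0]
    - [[0, 0, 0], [0, 0, 0], 0]
    - [[0, 0, -25], [0, 0, 0], 0]
    - [[0, 0, -50], [0, 0, 0], 0]

```text
t: 35.65
position: [0.5559, 0.2678, 0.1038]
tool_rot: [3.137, -0.11, -0.01]
ft_force: [0.4, -0.2, 0.6]
opening: 1.0
```

Request:
apply_moves:
  rows:
    - [[0, 0, -50], [0, 0, 0], 0]
    - [[-30, 20, -10], [0, 0, 0], 0]
    - [[-45, 45, 0], [0, 0, 0], 0]
    - [[-45, 45, 0], [0, 0, 0], 0]
    - [[-45, 45, 0], [0, 0, 0], 0]

```text
t: 36.28
position: [0.3836, 0.1267, 0.1664]
tool_rot: [3.139, -0.109, 0.001]
ft_force: [0.1, -0.7, 1.3]
opening: 1.002
```

Request:
apply_moves:
  rows:
    - [[-20, 20, 0], [0, 0, 0], 0]
    - [[0, 0, 0], [0, 0, 0], 0]
    - [[0, 0, 0], [0, 0, 0], 0]
    - [[0, 0, 0], [0, 0, 0], 0]
    - [[0, 0, 0], [0, 0, 0], 0]

```text
t: 36.9
position: [0.3641, 0.1097, 0.1662]
tool_rot: [3.14, -0.109, -0.001]
ft_force: [0.2, -0.3, -0.6]
opening: 0.999
```

```bash
python3 -c "
from h import *
from station import arm
state()
for n in ('top','scene'):
  c=arm.capture(n); cv2.imwrite(f'pics/{n}9.png',c['pixels'][:,:,::-1])"
```

```text
t36.90 p [0.3641 0.1097 0.1662] yaw -4.0 tilt 0.05 F [ 0.19 -0.3  -0.63] op 0.999 q6 0.21
```

View pics/top9.png

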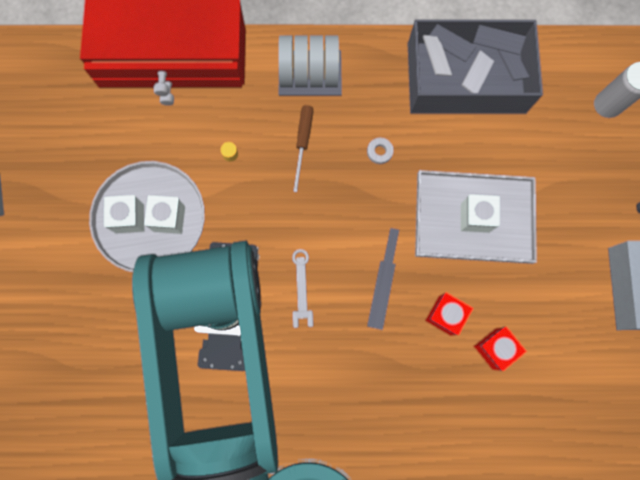

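View pics/scene9.png

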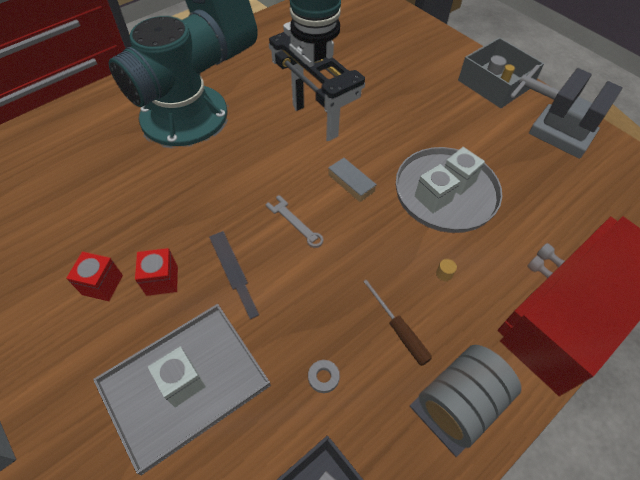

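Both light tins stand upright in the pan at (121,211) and (162,213), and the heavy one stands in the tray at (483,211). The other things on the bench are where they were, and the arm is clear.

```bash
python3 -c "
from station import arm
print(arm.job_done())"
```

```text
the job is handed in; nothing more can be done
None
```

I lifted all three white tins before placing any. The left one read about -4.6 N, so it holds a steel wheel, and I stood it in the middle of the rectangular tray. The middle and right ones read about -1 to -2 N, so they are plastic, and both now stand side by side in the round pan.

I lowered each tin until it touched the floor before letting go. The job was handed in at about 37 s, with the arm clear of everything.

The last top and scene pictures show all three tins upright. The spanner, screwdriver, bearing, sanding block, blade blank, brass end and red look-alikes look unmoved.

No check failed. The force readings carried about 0.5–1 N of noise, and one low reading for the right tin (-0.8 N, below its 1.4 N minimum) was within that; the light and heavy readings were still clearly apart.

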